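# Put the returned gears back in their stock bins

### The arm

A 6-joint arm with a two-finger parallel gripper is mounted at the origin on the work surface. World frame = base frame: x ahead of the robot, y to its left, z up, the work surface at z = 0. Lengths are in m, angles in rad, forces in N, time in s.
With the tool pointing down it reaches from about 0.375 to 0.925 m from the base axis. Payload 5.7 kg.
Tool frame: the origin (TCP) lies on the centre line of the jaws, within the pads' length; the fingertips stand 25 mm ahead of it and the grasp point (between the pads) lies 6 mm ahead of it (arm.tip_extent is the distance from the TCP to the fingertips, in m); x points along the fingers, y is the direction in which the jaws open and shut, and the axes are right-handed (so a half turn about x gives the same grasp; the last joint's range is limited). The gripper opens to 88 mm and grips with 3 to 60 N. Pads are 20 mm wide; open, the fingers measure 115 mm over their backs; the gripper's body (75 mm by 178 mm) begins 61 mm behind the grasp point.
Start: joints at [-1.341, 0.359, 1.51, -0, 1.272, -0.115], TCP at [0.203, -0.565, 0.248] pointing down, gripper open.
Joint ranges: [-2.97, 2.97], [-1.01, 2.36], [0.21, 2.38], [-0.96, 4.11], [0.2, 2.71], [-2.98, 2.98]. Speed limits (rad/s): [2.39, 2.39, 3.14, 3.14, 3.14, 3.14].

### API

Orientations are given as a unit quaternion [x, y, z, w].
In Python, from workcell import arm gives the robot as it stands.
- The arm moves only by the shell command python3 -m inch 'ROWS' [OPENING] [FORCE]. ROWS is JSON, a list of rows, each a list of 4 numbers: the shift along the tool's x, y, z in mm, then the turn about the tool's x in degrees. In form: [[x, y, z, roll], ...]. A call has 1 to 10 rows; each row is the pose to reach, as a shift and turn from the pose commanded when the call began, along the tool's axes at that moment; what a row does not reach only later rows make up. A row lasts 1/12 s, in which the tool goes at most 41.7 mm and 7.16 degrees, less where a joint would pass 70% of its speed; a pose out of reach is approached as far as the arm can. A call with a gripper value outside its range is refused whole. OPENING is the opening in per cent of the stroke, from 0 (shut) to 100 (fully open), set as the call begins (- or left out, the last holds). The fingers move at their own pace and stop on an object; FORCE is the grip in N (left out, the last holds). Time passes only in rows, so rows that repeat a pose let the fingers close. It gives the time, the measured TCP pose, the force and the opening at its end, in the units of the state.
- arm.sense(): the state, without advancing time (a new reading comes with each control period).
- arm.get_image(name): name is "side" or "top"; returns the picture (420x560x3 uint8, blue, green, red); there is no depth.
- arm.camera_model(name): a dict with "intrinsics" (3x3 intrinsics, pixels), "eye" and "attitude" of the camera in the world. Camera axes: x right, y down, z forward; pixel columns grow to the right and rows downward; lengths in m; the calibration is good to about 2 mm. A picture is of the moment at which its call begins. camera_model takes no time and is no camera call.
- arm.finish_job(): hands the job in, once; it reports no verdict.
Trained networks look in the newest picture that a camera, given by its name, has taken for a name from the list of things; names that differ only in an ending like _2 or _b are one class to them, and where a whole thing is asked for, a point or a joint stands for the part that bears it (a point fixed in the world has none). Each returns a list of dicts, best first, with "conf" (0 to 1); they miss things now and then, are a little off and sometimes report something else, mostly with a low value. They report only what shows in the picture. A call takes as long as a camera call. They do not tell look-alikes from the thing itself.
- arm.spot_in(camera, label): "point" ([x, y, z] in m, in the coordinates of the camera as it stood for that picture, good to about 4 mm: the middle of the surface that is visible of it).
- arm.silhouettes(camera, label): "mask" (420x560 bool, what is visible of it).
- arm.tip_of(camera, label): "point" ([x, y, z] in m, in the coordinates of the camera as it stood for that picture, good to about 4 mm: a listed point, or the origin of a listed thing).
The state is a dict: "time_s": time; "joint_pos": joint angles; "qvel": joint speeds; "joint_efforts": joint torques, N m; "position": TCP position; "orientation": TCP orientation; "force": force on the tool from outside, world axes, zero at the start; "torque": the same for the moment, N m; "finger_gap": opening from 0.0 (shut) to 1.0 (fully open).
Only numpy, scipy, OpenCV 4.12 (cv2) and the standard library are available. Lean on these libraries where they do the work, as an engineer would, in place of code of your own. Each camera call takes 0.05 s, during which the arm holds its last target.

### The job

Four unused gears have come back to the parts-picking bench: put each one away in the bin that already holds gears of its kind (black, white, bright steel, brass). Set each down gently, without dropping it, so that it lies flat, hub up, on the clear floor of the bin in front of the stock. Leave the bronze bush and the ball bearing where they are on the mat.

Things in the scene. Friction and masses are not known exactly. Their poses are not given: they have to be found in the camera images.
- gear_black: loose black-oxide steel spur gear lying flat on the blue mat (top 3 mm above the bench), hub up: toothed disc 66 mm over the teeth, 16 mm thick; round hub of 36 mm diameter on its upper face, 30 mm tall in all, easy to grip from above; a bore too small for fingers; about 400 g. Yaw does not matter. Origin: centre of the underside; z up along its axis.
- gear_white: loose white plastic (nylon) spur gear lying flat on the blue mat (top 3 mm above the bench), hub up: toothed disc 58 mm over the teeth, 18 mm thick; round hub of 32 mm diameter on its upper face, 32 mm tall in all, easy to grip from above; a bore too small for fingers; about 80 g. Yaw does not matter. Origin: centre of the underside; z up along its axis.
- gear_steel: loose bright silver steel spur gear lying flat on the blue mat (top 3 mm above the bench), hub up: toothed disc 50 mm over the teeth, 16 mm thick; round hub of 30 mm diameter on its upper face, 30 mm tall in all, easy to grip from above; a bore too small for fingers; about 250 g. Yaw does not matter. Origin: centre of the underside; z up along its axis.
- gear_brass: loose yellow brass spur gear lying flat on the blue mat (top 3 mm above the bench), hub up: toothed disc 39 mm over the teeth, 14 mm thick; round hub of 24 mm diameter on its upper face, 26 mm tall in all, easy to grip from above; a bore too small for fingers; about 130 g. Yaw does not matter. Origin: centre of the underside; z up along its axis.
- bin_black: grey open-front bin for black-oxide steel gears, fixed: 170 mm long (x), 125 wide (y), 70 high at back, sides sloping to a 28 front lip; walls and floor 3 mm. At the back one stack of two fixed gears of that kind 63 mm high, front edge at x = +14 mm; floor clear from there to the lip (x = -82 mm). Origin: centre of underside, on the bench; x from front (robot side) to back, z up.
- bin_white: grey open-front bin for white plastic (nylon) gears, fixed: 170 mm long (x), 125 wide (y), 70 high at back, sides sloping to a 28 front lip; walls and floor 3 mm. At the back one stack of two fixed gears of that kind 67 mm high, front edge at x = +22 mm; floor clear from there to the lip (x = -82 mm). Origin: centre of underside, on the bench; x from front (robot side) to back, z up.
- bin_steel: grey open-front bin for bright silver steel gears, fixed: 170 mm long (x), 125 wide (y), 70 high at back, sides sloping to a 28 front lip; walls and floor 3 mm. At the back two stacks of two fixed gears of that kind 63 mm high, front edge at x = +30 mm; floor clear from there to the lip (x = -82 mm). Origin: centre of underside, on the bench; x from front (robot side) to back, z up.
- bin_brass: grey open-front bin for yellow brass gears, fixed: 170 mm long (x), 125 wide (y), 70 high at back, sides sloping to a 28 front lip; walls and floor 3 mm. At the back two stacks of two fixed gears of that kind 55 mm high, front edge at x = +41 mm; floor clear from there to the lip (x = -82 mm). Origin: centre of underside, on the bench; x from front (robot side) to back, z up.
- bush: loose reddish-brown bronze flanged bush standing on its flange on the blue mat, not to be moved: flange 40 mm in diameter and 5 mm thick, sleeve 30 mm in diameter above it, 28 mm tall in all. Origin: centre of the underside.
- bearing: loose ball bearing lying flat on the blue mat, not to be moved: bright steel rings with a black seal between, 52 mm outside diameter, 15 mm thick, no teeth and no hub. Origin: centre of the underside.
Mind the look-alikes: they are no part of the job. What is shaped like the gear_black but green, pink or purple is not meant.

How it is judged:
By the outcome, as a careful person would: the job done as asked, in the order asked, and still so for the second after the job is handed in, with the robot touching nothing.
It also fails if it takes over 99 s, if anything falls off the work surface, if the arm or the gripper's body presses on something with over 40 N, if the wrist force passes 120 N, or if a joint passes its speed limit or range.

## Working session

There is one attempt and no reset: what is moved stays moved. The work goes in short steps, Python scripts to look and compute and a shell command to move; the robot and the scene stay as the last step left them, time stands still between calls to the robot, and variables do not carry over. Pictures are saved under pics/ and viewed, and the job is handed in when it is done.

```bash
ls; mkdir -p pics
cat > h.py <<'E'
from workcell import arm
import numpy as np, cv2
from scipy.spatial.transform import Rotation as R
def cam(n):
    m=arm.camera_model(n); return m
def att(m):
    a=np.array(m["attitude"],float)
    return R.from_quat(a).as_matrix() if a.size==4 else a.reshape(3,3)
def pix2z(n,u,v,z):
    m=cam(n);K=np.array(m["intrinsics"]);A=att(m);e=np.array(m["eye"])
    d=A@np.linalg.inv(K)@np.array([u,v,1.]);return e+d*(z-e[2])/d[2]
def toworld(n,p):
    m=cam(n);return att(m)@np.array(p)+np.array(m["eye"])
def proj(n,p):
    m=cam(n);q=np.array(m["intrinsics"])@(att(m).T@(np.array(p)-np.array(m["eye"])));return q[:2]/q[2]
E
python3 - <<'E'
from h import *
for n in("top","side"):
    cv2.imwrite(f"pics/{n}0.png",arm.get_image(n)); print(n,cam(n))
s=arm.sense();print(s)
A=R.from_quat(s["orientation"]).as_matrix();print(A.round(3))
E
```

```text
pics
top {'intrinsics': array([[492.46607448,   0.        , 282.86806627],
       [  0.        , 492.46607448, 206.11442792],
       [  0.        ,   0.        ,   1.        ]]), 'eye': array([ 0.39907609, -0.07153676,  1.21055279]), 'attitude': array([-0.70148411,  0.71210029, -0.01888426,  0.02183147])}
side {'intrinsics': array([[393.41554381,   0.        , 277.44807621],
       [  0.        , 393.41554381, 215.03077702],
       [  0.        ,   0.        ,   1.        ]]), 'eye': array([0.0815238 , 0.66799308, 0.53225793]), 'attitude': array([-0.22692238,  0.83513766, -0.4859283 ,  0.12216792])}
{'time_s': 0.1, 'joint_pos': array([-1.34107723e+00,  3.59400633e-01,  1.51133754e+00,  3.63879142e-06,
        1.27254368e+00, -1.15083338e-01]), 'qvel': array([ 7.16357752e-04, -8.27459504e-04, -3.08708963e-03,  1.10159199e-03,
       -1.30425108e-03,  6.82623051e-05]), 'joint_efforts': array([-7.06764313e-04, -5.16356099e+01, -2.71407384e+01,  6.76685153e-02,
        2.76127656e-02, -2.66795644e-05]), 'position': array([ 0.20267081, -0.56408969,  0.24690783]), 'orientation': array([-0.69659124, -0.12189897,  0.69665721, -0.12070635]), 'force': array([ 0.25074027, -0.05299601,  0.65897323]), 'torque': array([-0.08847529, -0.02957284, -0.02567745]), 'finger_gap': 1.0001479571221796}
[[-0.     0.338 -0.941]
 [ 0.002 -0.941 -0.338]
 [-1.    -0.002 -0.   ]]
```

View pics/top0.png

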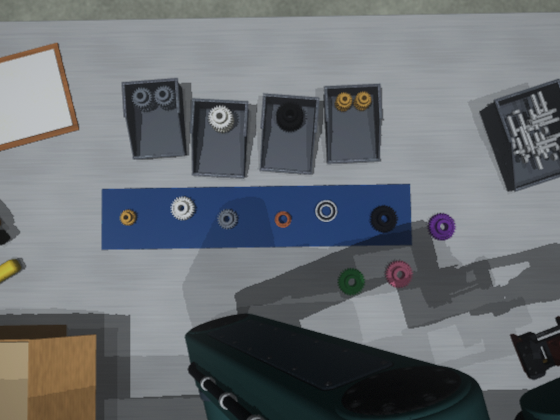

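View pics/side0.png

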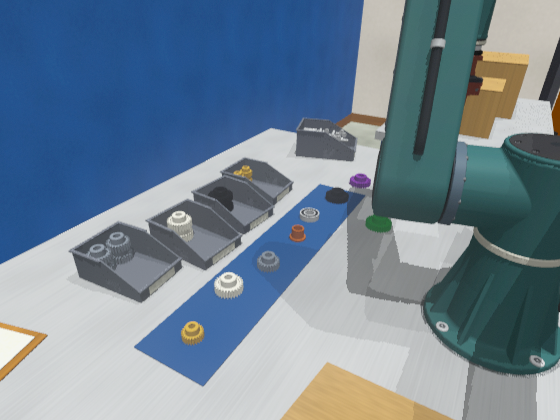

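The top view shows the blue mat with, from left to right, brass gear (128,217), white (181,208), steel (228,218), bush (283,219), bearing (326,210) and black (383,217). Off the mat are the look-alikes: purple (442,226), green (350,281) and pink (398,273). Bins by their stock are steel (155,118), white (220,138), black (290,133) and brass (353,123).

Possible confusions:
- **Black:** gear at (383,217) against purple, green and pink.
- **Steel:** gear at (228,218) against the bearing (326,210).
- **Brass:** gear at (128,217) against the bush (283,219).
- **Fixed stock:** the gears already in the bins.

Run:
```python
from h import *
im=arm.get_image("top")
cv2.imwrite("pics/crop1.png",cv2.resize(im[180:250,100:460],None,fx=2.2,fy=2.2,interpolation=cv2.INTER_CUBIC))
cv2.imwrite("pics/crop2.png",cv2.resize(im[70:185,110:395],None,fx=2.7,fy=2.7,interpolation=cv2.INTER_CUBIC))
for g in("gear_black","gear_white","gear_steel","gear_brass"):
    for r in arm.silhouettes("top",g)[:4]:
        m=r["mask"]; v,u=np.nonzero(m)
        c=[(u.min()+u.max())/2,(v.min()+v.max())/2]
        print(g,round(r["conf"],2),"bbox",u.min(),u.max(),v.min(),v.max(),"mean",u.mean().round(1),v.mean().round(1),"xy@z12",pix2z("top",u.mean(),v.mean(),.019).round(4))
    for r in arm.tip_of("top",g)[:3]: print("   tip",round(r["conf"],2),toworld("top",r["point"]).round(4))
for g in("bin_black","bin_white","bin_steel","bin_brass"):
    for r in arm.tip_of("top",g)[:4]: print(g,round(r["conf"],2),toworld("top",r["point"]).round(4))
```

```text
gear_black 0.95 bbox 428 453 214 240 mean 440.2 226.8 xy@z12 [ 0.4122 -0.446   0.019 ]
gear_black 0.78 bbox 371 395 206 233 mean 382.8 219.4 xy@z12 [ 0.4319 -0.3082  0.019 ]
gear_black 0.74 bbox 385 410 261 287 mean 398.0 274.2 xy@z12 [ 0.2999 -0.3411  0.019 ]
gear_black 0.59 bbox 338 363 268 295 mean 350.7 281.5 xy@z12 [ 0.284  -0.2272  0.019 ]
   tip 0.97 [ 0.2973 -0.3441 -0.0007]
   tip 0.9 [ 0.4377 -0.3118  0.0026]
   tip 0.86 [ 4.136e-01 -4.518e-01  2.000e-04]
   tip 0.95 [0.473  0.1744 0.0025]
gear_steel 0.69 bbox 121 185 78 159 mean 154.2 118.2 xy@z12 [0.6885 0.2452 0.019 ]
gear_steel 0.58 bbox 218 236 210 229 mean 226.9 219.2 xy@z12 [0.4382 0.0688 0.019 ]
   tip 0.79 [0.4397 0.0696 0.0026]
gear_brass 0.64 bbox 120 135 209 225 mean 127.5 217.1 xy@z12 [0.4469 0.3099 0.019 ]
   tip 0.59 [0.4469 0.3119 0.005 ]
bin_black 0.56 [ 0.6392 -0.0783  0.0032]
bin_white 0.92 [ 0.633   0.0838 -0.0015]
bin_steel 0.64 [6.797e-01 2.391e-01 1.000e-04]
bin_brass 0.91 [ 0.6596 -0.237  -0.001 ]
```

View pics/crop1.png

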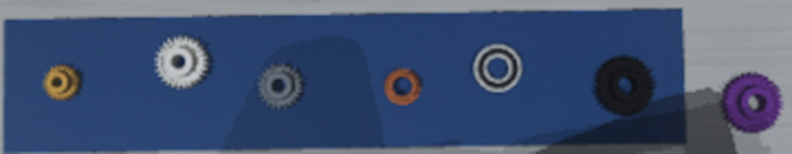

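View pics/crop2.png

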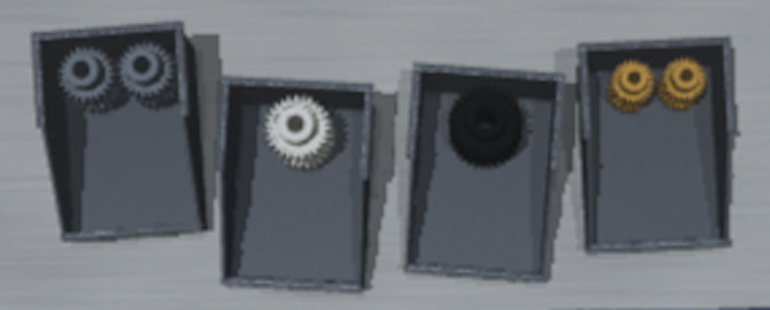

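The crops confirm the choices: black gear on the mat at about (384,218), white (181,208), steel (227,218), toothed with a hub, brass (127,217), toothed. All four bins have clear fronts. Next I measure centres and bin yaws.

Run:
```python
from h import *
H=dict(black=(626,85,.033),white=(178,61,.035),steel=(279,85,.033),brass=(61,82,.029))
for k,(u,v,z) in H.items():
    p=pix2z("top",u/2.2+100,v/2.2+180,z); print(k,p.round(4),"side px",proj("side",p).round(0))
B=dict(steel=((64,240),(208,231)),white=((223,287),(365,290)),black=((405,270),(548,279)),brass=((585,251),(730,245)))
G=dict(black=(14,),white=(22,),steel=(30,),brass=(41,))
for k,(a,b) in B.items():
    L,Rr=[pix2z("top",u/2.7+110,v/2.7+70,.028) for u,v in(a,b)]
    d=(L-Rr)[:2]; yd=d/np.linalg.norm(d); xd=np.array([yd[1],-yd[0]]); mid=((L+Rr)/2)[:2]
    f=G[k][0]; cx=(-82+f)/2
    t=mid+xd*(85+cx)/1000
    print(k,"w",np.linalg.norm(d).round(4),"yaw",np.degrees(np.arctan2(xd[1],xd[0])).round(1),"origin",(mid+xd*.085).round(4),"target",t.round(4))
y=np.array([.338,-.941,0])
s=arm.sense();Q=R.from_quat(s["orientation"])
for a in(15,20,-20): print(a,(Q*R.from_rotvec([np.radians(a),0,0])).as_matrix()[:,1].round(3))
im=arm.get_image("side");cv2.imwrite("pics/s1.png",im)
```

```text
black [ 0.4334 -0.3096  0.033 ] side px [337. 189.]
white [0.4667 0.1769 0.035 ] side px [228. 277.]
steel [0.439  0.0674 0.033 ] side px [269. 254.]
brass [0.446  0.3061 0.029 ] side px [194. 324.]
steel w 0.1295 yaw 2.7 origin [0.6753 0.2318] target [0.6493 0.2306]
white w 0.1271 yaw -2.1 origin [0.6254 0.0832] target [0.5954 0.0843]
black w 0.1282 yaw -4.5 origin [ 0.6352 -0.0837] target [ 0.6013 -0.0811]
brass w 0.1298 yaw 1.5 origin [ 0.6568 -0.2372] target [ 0.6363 -0.2377]
15 [ 0.083 -0.997 -0.   ]
20 [-0.004 -1.    -0.   ]
-20 [ 0.639 -0.769 -0.   ]
```

```bash
python3 -m inch '[[98,-162,-304,19.8],[98,-162,-304,19.8],[98,-162,-304,19.8],[98,-162,-304,19.8],[98,-162,-304,19.8],[98,-162,-304,19.8],[98,-162,-304,19.8],[98,-162,-304,19.8],[98,-162,-304,19.8],[98,-162,-304,19.8]]' 75 30; python3 -m inch '[[0,0,0,0],[0,0,0,0]]'
```

```text
time_s: 1.63
position: [0.4359, -0.3052, 0.1483]
orientation: [-0.707, -0.002, 0.707, -0.0]
force: [-0.1, -0.7, 0.3]
finger_gap: 0.747
time_s: 1.8
position: [0.4341, -0.3101, 0.1499]
orientation: [0.707, -0.0, -0.707, 0.0]
force: [-0.7, -0.4, 0.2]
finger_gap: 0.75
```

```bash
python3 -m inch '[[40,0,0,0],[65,0,0,0],[85,0,0,0],[95,0,0,0],[103,0,0,0],[103,0,0,0]]'
python3 - <<'E'
from h import *
im=arm.get_image("side");cv2.imwrite("pics/s2.png",cv2.resize(im[130:250,260:420],None,fx=4,fy=4))
E
```

```text
time_s: 2.3
position: [0.4333, -0.3101, 0.0459]
orientation: [-0.707, 0.0, 0.707, 0.001]
force: [-0.0, 0.1, 0.3]
finger_gap: 0.754
```

View pics/s2.png

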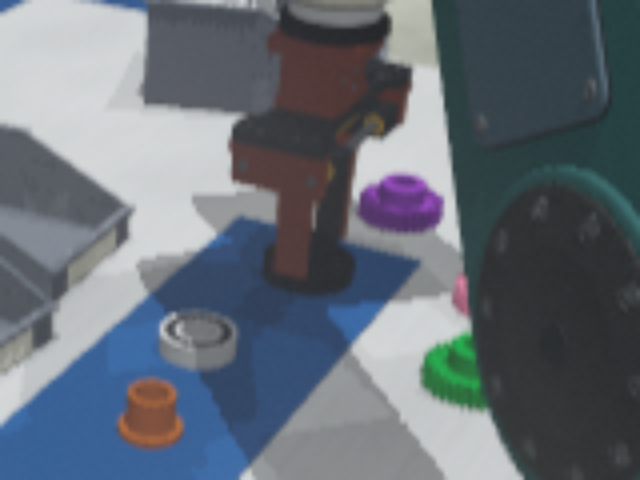

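The fingers straddle the black gear at crop (310,270), with the tips just above the disc and nothing else touched. I close the jaws.

```bash
python3 -m inch '[[0,0,0,0],[0,0,0,0],[0,0,0,0],[0,0,0,0],[0,0,0,0],[0,0,0,0]]' 0 35; python3 -m inch '[[-10,0,0,0],[-30,0,0,0],[-60,0,0,0],[-80,0,0,0],[-90,0,0,0],[-90,0,0,0],[-90,0,0,0]]'
```

```text
time_s: 2.85
position: [0.4346, -0.3099, 0.0472]
orientation: [0.707, -0.001, -0.707, 0.0]
force: [-0.9, -0.7, 4.0]
finger_gap: 0.399
time_s: 3.43
position: [0.4339, -0.3091, 0.1365]
orientation: [-0.707, 0.0, 0.707, 0.0]
force: [0.1, -0.2, -5.8]
finger_gap: 0.403
```

```bash
python3 -m inch '[[0,-30,-22,0],[0,-65,-47,0],[0,-97,-71,0],[0,-129,-94,0],[0,-161,-117,0],[0,-190,-139,0],[0,-215,-157,0],[0,-229,-167,0],[0,-229,-167,0],[0,-229,-167,0]]'
python3 - <<'E'
from h import *
im=arm.get_image("side");cv2.imwrite("pics/s3.png",cv2.resize(im[100:260,160:360],None,fx=3,fy=3))
E
```

```text
time_s: 4.27
position: [0.6002, -0.0794, 0.1345]
orientation: [-0.706, -0.001, 0.708, -0.0]
force: [-0.1, 0.3, -4.1]
finger_gap: 0.399
```

View pics/s3.png

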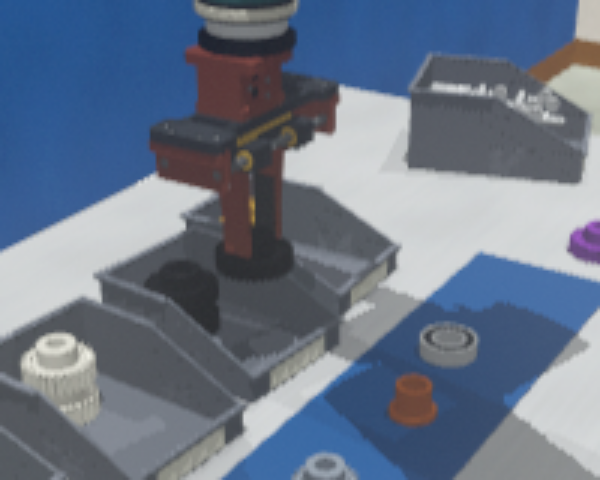

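The black gear hangs over the clear floor of the black bin, in front of the stock. I lower it.

```bash
python3 -m inch '[[25,0,0,0],[50,0,0,0],[68,0,0,0],[78,0,0,0],[84,0,0,0],[87,0,0,0],[87,0,0,0],[87,0,0,0]]';  python3 -m inch '[[1,0,0,0],[1,0,0,0],[2,0,0,0],[2,0,0,0]]'
```

```text
time_s: 4.98
position: [0.6019, -0.081, 0.0504]
orientation: [0.708, -0.0, -0.707, -0.0]
force: [0.9, -0.3, -4.1]
finger_gap: 0.398
time_s: 5.32
position: [0.6015, -0.0805, 0.048]
orientation: [0.707, -0.0, -0.707, -0.0]
force: [0.3, -0.3, -4.9]
finger_gap: 0.399
```

```bash
python3 -m inch '[[0.5,0,0,0],[1,0,0,0],[1,0,0,0]]';  python3 -m inch '[[0.5,0,0,0],[0.5,0,0,0],[0.5,0,0,0]]'; python3 -m inch '[[0.5,0,0,0],[0.5,0,0,0],[0.5,0,0,0]]'
```

```text
time_s: 5.57
position: [0.6015, -0.0805, 0.0473]
orientation: [0.707, -0.0, -0.707, -0.0]
force: [-2.0, 0.7, 3.6]
finger_gap: 0.402
time_s: 5.82
position: [0.6015, -0.0805, 0.0472]
orientation: [0.707, -0.0, -0.707, -0.0]
force: [-3.1, 1.7, 7.9]
finger_gap: 0.399
time_s: 6.07
position: [0.6015, -0.0805, 0.0472]
orientation: [0.707, -0.0, -0.707, -0.0]
force: [-3.9, 1.4, 11.9]
finger_gap: 0.401
```

Contact made. I open and back off.

```bash
python3 -m inch '[[-1,0,0,0],[-1,0,0,0],[-1,0,0,0],[-1,0,0,0]]' 68; python3 -m inch '[[-10,0,0,0],[-40,0,0,0],[-80,0,0,0],[-105,0,0,0],[-110,0,0,0],[-110,0,0,0]]'
python3 - <<'E'
from h import *
print(arm.sense()["position"])
im=arm.get_image("side");cv2.imwrite("pics/s4.png",cv2.resize(im[100:300,60:360],None,fx=2.5,fy=2.5))
E
```

```text
time_s: 6.4
position: [0.6016, -0.0807, 0.0466]
orientation: [0.707, -0.0, -0.707, -0.0]
force: [0.5, 0.3, -0.1]
finger_gap: 0.659
time_s: 6.9
position: [0.603, -0.081, 0.1595]
orientation: [0.709, -0.001, -0.705, 0.0]
force: [-0.1, 0.0, -0.4]
finger_gap: 0.678
[ 0.60304911 -0.08098139  0.15949062]
```

View pics/s4.png

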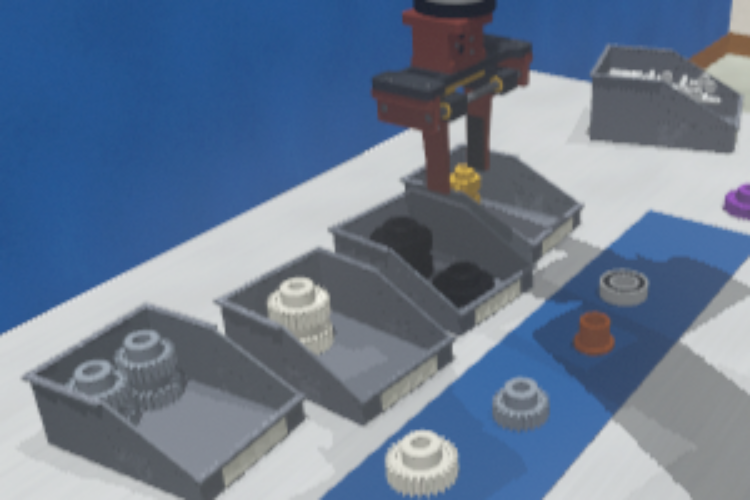

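The black gear lies flat in its bin at crop (465,280), in front of the stock. On to the white gear.

```bash
python3 -m inch '[[0,-36,18,0],[0,-72,37,0],[0,-108,55,0],[0,-144,74,0],[0,-180,93,0],[0,-216,112,0],[0,-246,127,0],[0,-258,133,0],[0,-258,133,0],[0,-258,133,0]]'; python3 -m inch '[[30,0,0,0],[60,0,0,0],[80,0,0,0],[80,0,0,0],[80,0,0,0]]'
python3 - <<'E'
from h import *
print(arm.sense()["position"])
im=arm.get_image("side");cv2.imwrite("pics/s5.png",cv2.resize(im[170:330,150:350],None,fx=3,fy=3))
im=arm.get_image("top");cv2.imwrite("pics/t5.png",im)
E
```

```text
time_s: 7.78
position: [0.4672, 0.1777, 0.1553]
orientation: [-0.706, -0.0, 0.708, -0.001]
force: [0.1, 0.0, 0.8]
finger_gap: 0.675
time_s: 8.2
position: [0.468, 0.1761, 0.0755]
orientation: [-0.706, 0.001, 0.708, 0.0]
force: [-1.1, 0.0, 0.8]
finger_gap: 0.675
[0.46795596 0.17612103 0.07548599]
```

View pics/s5.png

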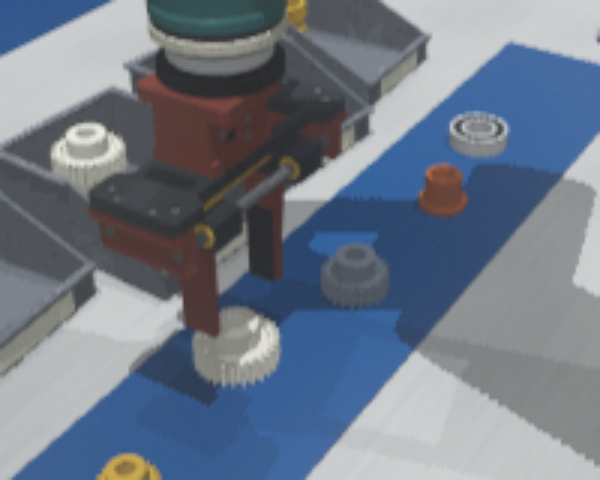

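View pics/t5.png

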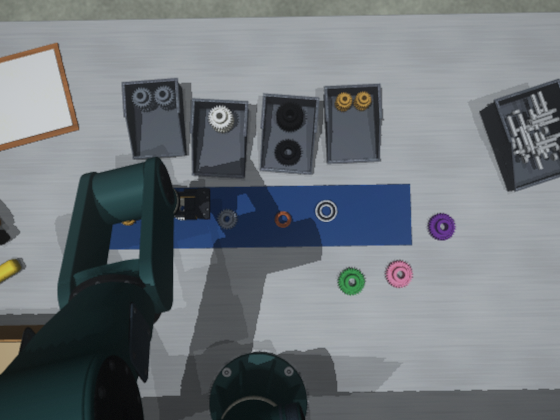

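The top view shows black lying centred on its bin floor at (288,152). The side view shows the open fingers above the white hub. I descend and grip.

```bash
python3 -m inch '[[12,0,0,0],[20,0,0,0],[26,0,0,0],[27,0,0,0],[27,0,0,0]]'; python3 -m inch '[[0,0,0,0],[0,0,0,0],[0,0,0,0],[0,0,0,0],[0,0,0,0]]' 0 25; python3 -m inch '[[-10,0,0,0],[-30,0,0,0],[-60,0,0,0],[-80,0,0,0],[-90,0,0,0],[-90,0,0,0],[-90,0,0,0]]'
```

```text
time_s: 8.72
position: [0.4685, 0.1775, 0.0497]
orientation: [-0.707, 0.0, 0.707, 0.0]
force: [0.3, -0.4, 0.2]
finger_gap: 0.68
time_s: 9.13
position: [0.4687, 0.1776, 0.0499]
orientation: [0.707, -0.0, -0.707, -0.0]
force: [-0.9, 0.0, 2.0]
finger_gap: 0.356
time_s: 9.72
position: [0.4686, 0.1776, 0.14]
orientation: [0.707, -0.0, -0.707, -0.0]
force: [-1.3, -0.1, -1.2]
finger_gap: 0.354
```

```bash
python3 -m inch '[[0,20,-28,0],[0,40,-55,0],[0,60,-82,0],[0,80,-109,0],[0,90,-123,0],[0,93,-127,0],[0,93,-127,0],[0,93,-127,0]]'
python3 - <<'E'
from h import *
im=arm.get_image("side");cv2.imwrite("pics/s6.png",cv2.resize(im[130:290,110:310],None,fx=3,fy=3))
E
```

```text
time_s: 10.38
position: [0.5935, 0.0848, 0.1382]
orientation: [-0.706, 0.0, 0.708, 0.001]
force: [0.0, -0.4, -0.3]
finger_gap: 0.356
```

View pics/s6.png

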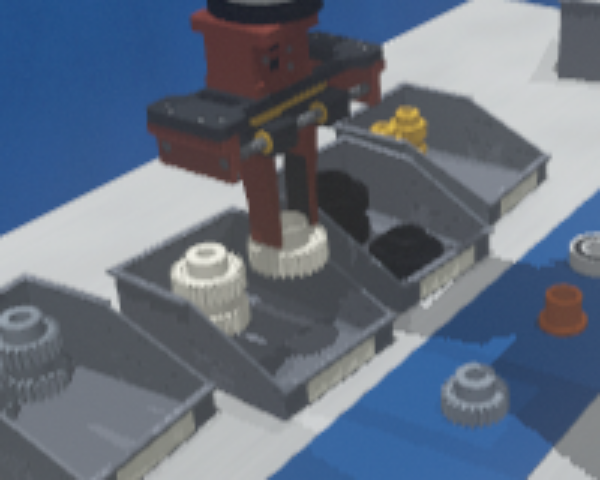

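The white gear hangs level over the clear floor of its bin. I lower it.

```bash
python3 -m inch '[[25,0,0,0],[50,0,0,0],[68,0,0,0],[78,0,0,0],[84,0,0,0],[87,0,0,0],[87,0,0,0],[87,0,0,0]]';  python3 -m inch '[[1,0,0,0],[1,0,0,0],[2,0,0,0],[2,0,0,0]]'; python3 -m inch '[[0.5,0,0,0],[1,0,0,0],[1,0,0,0]]'
```

```text
time_s: 11.1
position: [0.5959, 0.0847, 0.0535]
orientation: [0.708, -0.0, -0.707, -0.0]
force: [1.0, 0.7, -0.1]
finger_gap: 0.353
time_s: 11.43
position: [0.5956, 0.0844, 0.0509]
orientation: [0.707, -0.0, -0.707, -0.0]
force: [0.5, -0.1, -1.0]
finger_gap: 0.358
time_s: 11.68
position: [0.5955, 0.0844, 0.0499]
orientation: [0.707, -0.0, -0.707, -0.0]
force: [-0.6, -1.1, 2.6]
finger_gap: 0.359
```

```bash
python3 -m inch '[[0.5,0,0,0],[0.5,0,0,0],[0.5,0,0,0]]'; python3 -m inch '[[-0.5,0,0,0],[-0.5,0,0,0],[-0.5,0,0,0],[-0.5,0,0,0]]' 66; python3 -m inch '[[-10,0,0,0],[-40,0,0,0],[-80,0,0,0],[-105,0,0,0],[-110,0,0,0],[-110,0,0,0]]'
```

```text
time_s: 11.93
position: [0.5955, 0.0844, 0.0499]
orientation: [0.707, -0.0, -0.707, -0.0]
force: [-1.9, 0.0, 6.5]
finger_gap: 0.351
time_s: 12.27
position: [0.5954, 0.0845, 0.0495]
orientation: [-0.707, 0.0, 0.707, 0.0]
force: [-0.4, 0.1, -0.4]
finger_gap: 0.62
time_s: 12.77
position: [0.5972, 0.0845, 0.1626]
orientation: [0.709, -0.0, -0.705, -0.0]
force: [0.5, 0.0, 0.2]
finger_gap: 0.659
```

```bash
python3 -m inch '[[0,5,38,0],[0,9,76,0],[0,13,114,0],[0,17,146,0],[0,17,156,0],[0,17,156,0],[0,17,156,0]]'; python3 -m inch '[[30,0,0,0],[60,0,0,0],[82,0,0,0],[82,0,0,0],[82,0,0,0]]'
python3 - <<'E'
from h import *
im=arm.get_image("side");cv2.imwrite("pics/s7.png",cv2.resize(im[150:310,110:350],None,fx=3,fy=3))
E
```

```text
time_s: 13.35
position: [0.4397, 0.0676, 0.1593]
orientation: [0.707, -0.0, -0.707, -0.0]
force: [0.6, 0.5, -0.0]
finger_gap: 0.663
time_s: 13.77
position: [0.4404, 0.0676, 0.0767]
orientation: [-0.706, 0.0, 0.708, 0.0]
force: [-0.6, 0.1, 0.9]
finger_gap: 0.661
```

View pics/s7.png

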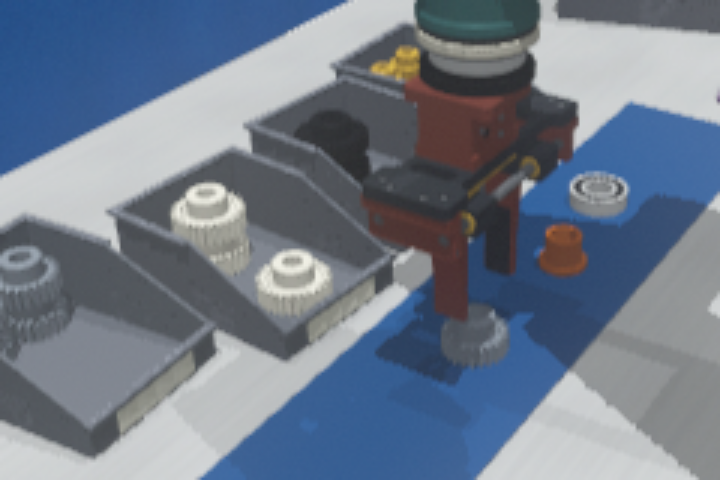

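White lies flat in its bin at crop (295,280). The fingers are over the steel hub and clear of the bush. I descend and grip.

```bash
python3 -m inch '[[12,0,0,0],[22,0,0,0],[28,0,0,0],[30,0,0,0],[30,0,0,0]]'; python3 -m inch '[[0,0,0,0],[0,0,0,0],[0,0,0,0],[0,0,0,0],[0,0,0,0]]' 0 30; python3 -m inch '[[-10,0,0,0],[-30,0,0,0],[-60,0,0,0],[-80,0,0,0],[-90,0,0,0],[-90,0,0,0],[-90,0,0,0]]'
```

```text
time_s: 14.23
position: [0.4403, 0.0676, 0.0481]
orientation: [0.707, -0.0, -0.707, -0.0]
force: [-0.3, 0.2, 0.1]
finger_gap: 0.661
time_s: 14.65
position: [0.4396, 0.0677, 0.048]
orientation: [0.707, -0.0, -0.707, -0.0]
force: [0.3, 0.2, 4.0]
finger_gap: 0.335
time_s: 15.23
position: [0.4395, 0.0676, 0.1378]
orientation: [0.707, -0.0, -0.707, -0.0]
force: [0.1, 0.0, -2.4]
finger_gap: 0.333
```

```bash
python3 -m inch '[[0,-25,-32,0],[0,-50,-64,0],[0,-75,-96,0],[0,-100,-128,0],[0,-125,-160,0],[0,-145,-186,0],[0,-158,-203,0],[0,-163,-209,0],[0,-163,-209,0],[0,-163,-209,0]]'
python3 - <<'E'
from h import *
im=arm.get_image("side");cv2.imwrite("pics/s8.png",cv2.resize(im[170:330,50:290],None,fx=3,fy=3))
E
```

```text
time_s: 16.07
position: [0.6467, 0.2297, 0.1356]
orientation: [-0.706, 0.001, 0.709, -0.0]
force: [-0.5, -0.6, -3.1]
finger_gap: 0.332
```

View pics/s8.png

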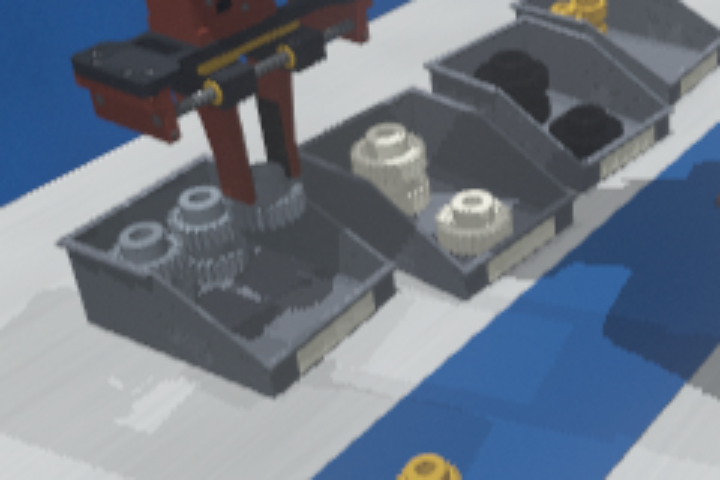

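The steel gear hangs over the steel bin, and its shadow on the clear floor is in front of the stock. I lower it.

```bash
python3 -m inch '[[25,0,0,0],[50,0,0,0],[68,0,0,0],[78,0,0,0],[84,0,0,0],[87,0,0,0],[87,0,0,0],[87,0,0,0]]';  python3 -m inch '[[1,0,0,0],[1,0,0,0],[2,0,0,0],[2,0,0,0]]'; python3 -m inch '[[0.5,0,0,0],[1,0,0,0],[1,0,0,0]]'
```

```text
time_s: 16.78
position: [0.6492, 0.2304, 0.0518]
orientation: [0.708, -0.0, -0.707, -0.0]
force: [0.5, 0.7, -2.0]
finger_gap: 0.33
time_s: 17.12
position: [0.6487, 0.2305, 0.049]
orientation: [0.707, -0.0, -0.707, -0.0]
force: [-0.2, -0.4, -2.6]
finger_gap: 0.334
time_s: 17.37
position: [0.6487, 0.2305, 0.0481]
orientation: [0.707, -0.0, -0.707, -0.0]
force: [-1.3, -1.0, 1.3]
finger_gap: 0.332
```

```bash
python3 -m inch '[[0.5,0,0,0],[0.5,0,0,0],[0.5,0,0,0]]'; python3 -m inch '[[-0.5,0,0,0],[-0.5,0,0,0],[-0.5,0,0,0],[-0.5,0,0,0]]' 60; python3 -m inch '[[-10,0,0,0],[-40,0,0,0],[-80,0,0,0],[-105,0,0,0],[-110,0,0,0],[-110,0,0,0]]'; python3 -m inch '[[0,-13,34,0],[0,-26,70,0],[0,-40,106,0],[0,-54,142,0],[0,-66,178,0],[0,-74,198,0],[0,-76,203,0],[0,-76,203,0],[0,-76,203,0]]';  python3 -m inch '[[30,0,0,0],[60,0,0,0],[82,0,0,0],[82,0,0,0],[82,0,0,0]]'
python3 - <<'E'
from h import *
im=arm.get_image("side");cv2.imwrite("pics/s9.png",cv2.resize(im[210:370,50:290],None,fx=3,fy=3))
E
```

```text
time_s: 17.62
position: [0.6487, 0.2304, 0.048]
orientation: [0.707, -0.0, -0.707, -0.0]
force: [-1.8, -0.6, 5.0]
finger_gap: 0.331
time_s: 17.95
position: [0.6487, 0.2304, 0.0476]
orientation: [0.707, -0.0, -0.707, -0.0]
force: [-0.9, 0.7, 0.3]
finger_gap: 0.586
time_s: 18.45
position: [0.6504, 0.2309, 0.161]
orientation: [0.709, 0.0, -0.705, -0.001]
force: [-0.1, -0.8, -0.8]
finger_gap: 0.599
time_s: 19.2
position: [0.4462, 0.3065, 0.1571]
orientation: [0.707, -0.0, -0.707, 0.0]
force: [0.4, -1.0, 1.1]
finger_gap: 0.602
time_s: 19.62
position: [0.4463, 0.3057, 0.0746]
orientation: [-0.706, 0.001, 0.708, 0.0]
force: [0.2, 0.5, 0.7]
finger_gap: 0.6
```

View pics/s9.png

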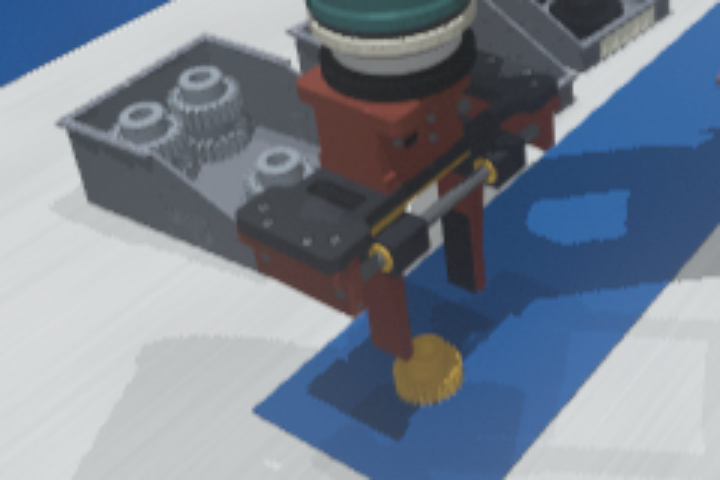

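Steel is in its bin, seen partly at crop (280,165). The brass hub is centred under the jaws. I descend and grip.

```bash
python3 -m inch '[[12,0,0,0],[22,0,0,0],[28,0,0,0],[30,0,0,0],[30,0,0,0]]'; python3 -m inch '[[0,0,0,0],[0,0,0,0],[0,0,0,0],[0,0,0,0],[0,0,0,0]]' 0 25; python3 -m inch '[[-10,0,0,0],[-30,0,0,0],[-60,0,0,0],[-80,0,0,0],[-100,0,0,0],[-100,0,0,0],[-100,0,0,0]]'
```

```text
time_s: 20.08
position: [0.4457, 0.3065, 0.0456]
orientation: [-0.707, 0.0, 0.707, 0.0]
force: [0.4, -0.1, 1.0]
finger_gap: 0.604
time_s: 20.5
position: [0.446, 0.307, 0.0461]
orientation: [0.707, 0.0, -0.707, -0.001]
force: [0.0, 0.3, 2.2]
finger_gap: 0.266
time_s: 21.08
position: [0.4462, 0.3068, 0.1469]
orientation: [0.708, 0.0, -0.706, -0.001]
force: [0.2, -0.9, -2.5]
finger_gap: 0.262
```

```bash
python3 -m inch '[[0,35,-10,0],[0,73,-20,0],[0,111,-31,0],[0,149,-42,0],[0,187,-53,0],[0,225,-64,0],[0,263,-75,0],[0,301,-86,0],[0,339,-97,0],[0,375,-107,0]]'; python3 -m inch '[[0,36,-18,0],[0,72,-35,0],[0,108,-52,0],[0,138,-67,0],[0,160,-77,0],[0,170,-83,0],[0,170,-83,0],[0,170,-83,0],[0,170,-83,0]]'
python3 - <<'E'
from h import *
print(arm.sense()["position"])
im=arm.get_image("side");cv2.imwrite("pics/s10.png",cv2.resize(im[80:240,160:400],None,fx=3,fy=3))
E
```

```text
time_s: 21.92
position: [0.5514, -0.0705, 0.144]
orientation: [-0.706, 0.0, 0.708, 0.001]
force: [0.6, 0.6, -1.3]
finger_gap: 0.259
time_s: 22.67
position: [0.6338, -0.2365, 0.1446]
orientation: [-0.706, -0.001, 0.708, 0.001]
force: [-0.2, 0.5, -0.7]
finger_gap: 0.258
[ 0.63378787 -0.23650833  0.14463483]
```

View pics/s10.png

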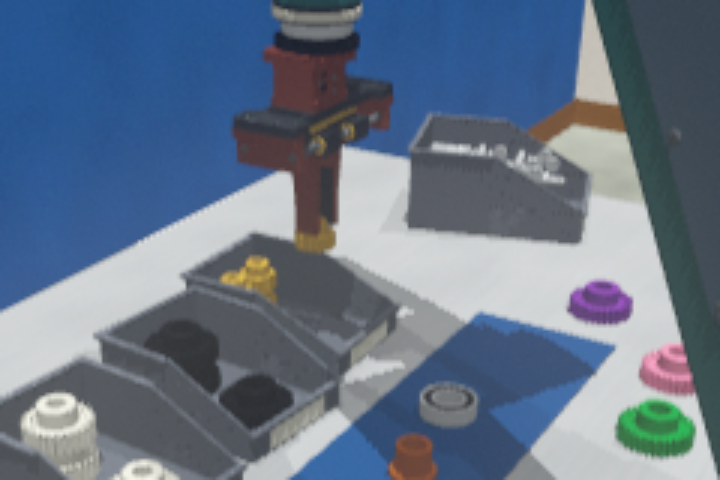

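The brass gear is held over the brass bin, in front of its stock. I lower it.

```bash
python3 -m inch '[[25,0,0,0],[50,0,0,0],[75,0,0,0],[87,0,0,0],[93,0,0,0],[97,0,0,0],[97,0,0,0],[97,0,0,0]]';  python3 -m inch '[[1,0,0,0],[1,0,0,0],[2,0,0,0],[2,0,0,0]]'; python3 -m inch '[[0.5,0,0,0],[1,0,0,0],[1,0,0,0]]'
```

```text
time_s: 23.38
position: [0.636, -0.2387, 0.0498]
orientation: [0.708, -0.0, -0.707, 0.0]
force: [0.8, 0.4, -2.1]
finger_gap: 0.265
time_s: 23.72
position: [0.6354, -0.2387, 0.0471]
orientation: [0.707, -0.0, -0.707, -0.0]
force: [-1.0, 0.4, -0.6]
finger_gap: 0.257
time_s: 23.97
position: [0.6353, -0.2387, 0.0461]
orientation: [0.707, -0.0, -0.707, -0.0]
force: [-2.0, 0.7, 3.7]
finger_gap: 0.261
```

```bash
python3 -m inch '[[0.5,0,0,0],[0.5,0,0,0],[0.5,0,0,0]]'; python3 -m inch '[[-0.5,0,0,0],[-0.5,0,0,0],[-0.5,0,0,0],[-0.5,0,0,0]]' 55; python3 -m inch '[[-10,0,0,0],[-40,0,0,0],[-80,0,0,0],[-115,0,0,0],[-150,0,0,0],[-160,0,0,0],[-160,0,0,0]]'; python3 -m inch '[[0,40,0,0],[0,80,0,0],[0,120,0,0],[0,160,0,0],[0,195,0,0],[0,200,0,0],[0,200,0,0],[0,200,0,0],[0,200,0,0]]'
python3 - <<'E'
from h import *
s=arm.sense();print(s["position"],s["qvel"].round(3))
im=arm.get_image("side");cv2.imwrite("pics/s11.png",cv2.resize(im[120:360,60:400],None,fx=2.3,fy=2.3))
im=arm.get_image("top");cv2.imwrite("pics/t11.png",cv2.resize(im[60:300,100:470],None,fx=2.1,fy=2.1,interpolation=cv2.INTER_CUBIC))
E
```

```text
time_s: 24.22
position: [0.6353, -0.2387, 0.0461]
orientation: [0.707, -0.0, -0.707, -0.0]
force: [-1.8, 0.9, 7.0]
finger_gap: 0.259
time_s: 24.55
position: [0.6352, -0.2386, 0.0454]
orientation: [-0.707, 0.0, 0.707, 0.0]
force: [0.0, -0.5, 0.2]
finger_gap: 0.521
time_s: 25.13
position: [0.6375, -0.2397, 0.2105]
orientation: [0.71, -0.001, -0.705, 0.001]
force: [0.1, -0.5, 0.7]
finger_gap: 0.55
time_s: 25.88
position: [0.6347, -0.4365, 0.2043]
orientation: [-0.706, -0.001, 0.708, 0.001]
force: [-0.1, 0.2, 0.5]
finger_gap: 0.548
[ 0.63472258 -0.43648011  0.20432538] [ 0.013 -0.014 -0.002 -0.004  0.001 -0.003]
```

View pics/s11.png

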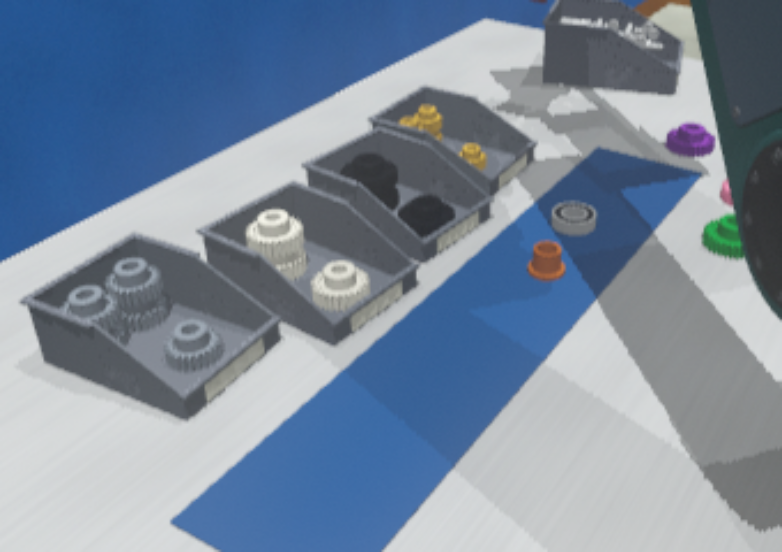

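View pics/t11.png

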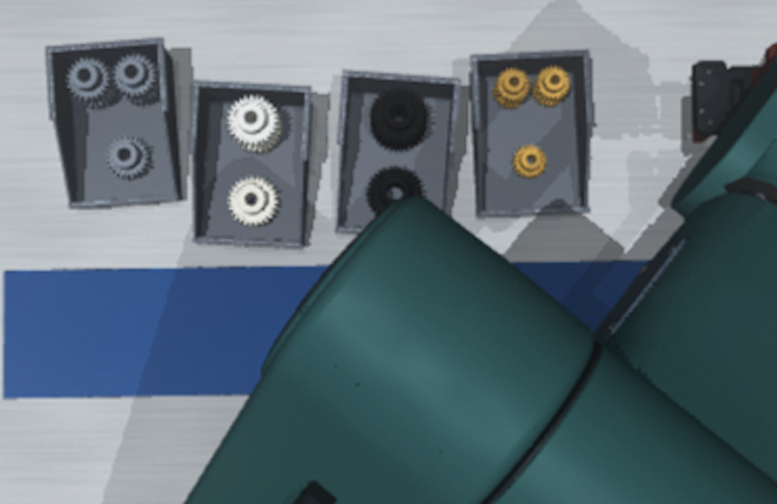

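All four gears lie flat, hub up, in their own bins: steel at (128,157), white (252,200), black (396,190) and brass (530,160) in the top crop. The bush and bearing stand untouched in the side view. The arm is clear, so I hand in.

```bash
python3 -m inch '[[0,0,0,0],[0,0,0,0],[0,0,0,0]]'; python3 -c "
from workcell import arm
print(arm.finish_job())"
```

```text
time_s: 26.23
position: [0.6353, -0.4378, 0.206]
orientation: [0.707, 0.0, -0.707, 0.0]
force: [-0.2, 0.5, -0.2]
finger_gap: 0.552
the job is handed in; nothing more can be done
None
```

All four gears are away in their own bins, in the order black, white, steel, brass, and the job is handed in. It took about 26 s of the 99 s allowed. I gripped each gear by its hub and lowered it in small steps until the force reading showed it on the floor. Then I released it and backed off; the highest force I read was about 12 N.

- **Final views:** in the last side and top pictures every gear lies flat, hub up, on the clear floor in front of its stock. In the top view the arm partly hid the black gear, but an earlier top view and the side view show it in place.
- **Left alone:** the bush and bearing look where they were in the last side view; I did not measure them again. The green, pink and purple look-alikes were never approached.
- **Disagreements:** the networks reported no white-gear outline and also took the look-alikes for black gears and a whole bin for a steel gear. I chose by colour and shape in the picture instead. Their gear positions differed from mine by up to about 6 mm, and their bin positions by up to about 9 mm. Each grip closed to the expected hub width, within about 1 mm.

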